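# Hold a spring clip open around a record card

## Robot

A 6-joint arm with a two-finger parallel gripper is mounted at the origin on the work surface. World frame = base frame: x ahead of the robot, y to its left, z up, the work surface at z = 0. Lengths are in m, angles in degrees, forces in N, time in s.
With the tool pointing down it reaches from about 0.35 to 0.875 m from the base axis. Payload 4.2 kg.
Tool frame: the origin (TCP) lies at the very end of the fingers, on their centre line; the grasp point (between the pads) lies 19 mm behind it (tcp_to_grasp is the z of the grasp point in the tool frame, in m); z points along the fingers, y is the direction in which the jaws open and shut (so a half turn about z gives the same grasp; the last joint's range is limited). The gripper opens to 87 mm and grips with 3 to 60 N. Pads are 19 mm wide; open, the fingers measure 117 mm over their backs; the gripper's body (75 mm by 190 mm) begins 51 mm behind the grasp point.
Start: joints at [90.39, 22.042, 0.453, 0, -68.411, -14.817], TCP at [0.156, 0.605, 0.199] pointing down, gripper open.
Joint ranges: [-179.83, 179.83], [-69.29, 118.12], [-61.27, 80.66], [-181.25, 117.63], [-171.15, -9.14], [-177.46, 177.46]. Speed limits (degrees/s): [159.86, 159.86, 180, 180, 180, 180].

## Interface

Orientations are given as a 3x3 rotation matrix whose columns are the frame's x, y, z axes.
In Python, from station import sense, capture, camera_params, finish_job, tcp_to_grasp gives the robot as it stands.
- The arm moves only by the shell command python3 -m inch 'ROWS'. ROWS is JSON, a list of rows, each an object of numbers: "jaw": the closure in counts, from 0 (fully open) to 255 (shut); "x", "y", "z": the shift along the world's x, y, z normalised to -1 to 1, where 1 is 0.06 m; "ax", "ay", "az": the turn, a rotation vector about the world's x, y, z normalised to -1 to 1, where 1 is 10 degrees. A call has 1 to 12 rows; each row shifts and turns the pose as measured when the row begins; what a row does not reach is not made up. A row lasts 1/8 s, in which the tool goes at most 62.5 mm and 10.7 degrees, less where a joint would pass 70% of its speed; a pose out of reach is approached as far as the arm can. A call with a number of a shift or a turn outside -1 to 1 is refused whole. A call with a gripper value outside its range is refused whole. The fingers move at their own pace and stop on an object; the grip force is fixed at half the most. Time passes only in rows, so rows that do not move let the fingers close. It gives the time, the measured TCP pose, the force and the opening at its end, in the units of the state.
- sense(): the state, without advancing time (a new reading comes with each control period).
- capture(name): name is "scene" or "side" or "wrist"; returns the picture (384x512x3 uint8, red, green, blue); there is no depth.
- camera_params(name): a dict with "vfov" (degrees; the focal length in pixels is half the picture's height over the tangent of half this angle, whatever the lens; pixels are square), "cx", "cy" (the principal point, pixels), "R" (3x3) and "t" (3): a world point X has camera coordinates R X + t. Camera axes: x right, y down, z forward; pixel columns grow to the right and rows downward; lengths in m; the calibration is good to about 2 mm. A picture is of the moment at which its call begins: read the wrist's pose just before it. camera_params takes no time and is no camera call; for the wrist camera it gives the pose at the moment of the call.
- finish_job(): hands the job in, once; it reports no verdict.
The state is a dict: "time_s": time; "joints": joint angles; "joint_velocities": joint speeds; "effort": joint torques, N m; "tcp_pos": TCP position; "ee_rot": TCP orientation; "wrist_force": force on the tool from outside, world axes, zero at the start; "moment": the same for the moment, N m; "gripper_width": opening from 0.0 (shut) to 1.0 (fully open).
Only numpy, scipy, OpenCV 4.12 (cv2) and the standard library are available. Lean on these libraries where they do the work, as an engineer would, in place of code of your own. Each camera call takes 0.05 s, during which the arm holds its last target.

## Task

Squeeze the tails of the dark steel spring clip so that its jaws gape, pick it up like that, and bring the gaping jaws around the free upright edge of the white record card, about half-way up the card. With the card's edge against the clip's throat, push the card along its channel until it is fully home against the stop, without ramming it and never touching the card with the gripper itself. Finish still holding the clip there, wide open around the edge with the card's edge in its throat (do not let go), and leave everything else on the table where it is.

Things in the scene. Friction and masses are not known exactly. Their poses are not given: they have to be found in the camera images.
- clip: Spring clip: dark steel, like a big clothes-peg, 98 mm long, 40 mm wide, about 90 g (varies), loose on its side, hinge axis vertical. Origin on the hinge line at its underside. x points along the jaws (tips at x = +46 mm), y is the line along which it opens and closes, z along its width, up as it lies. Squeezed fully it meets a built-in stop; jaws then gape 26 mm at the tips, 32 mm inside.
- clip_grip (a point): Where to grip: midway between the two flat tails, at clip x = -36 mm, half-way up the width; axes as the clip's. The tails reach back to x = -50 mm. Shut, they slant outwards: 54 mm over the outsides here, 60 mm at their ends. Fully squeezed they are parallel, 35 mm over the outsides. Squeezing takes about 3 N to begin, 8 N at full gape; a 20 to 25 N grip holds firmly and does no harm.
- clip_throat (a point): Throat of the clip: centre of the front face of a black rubber bar, 14 mm wide, inside the mouth, at clip x = +16 mm (52 mm ahead of clip_grip), half-way up the width. The jaws reach 32 mm past it. Axes as the clip's.
- clip_left (a joint): Opening of the clip: turn of its left arm in rad, 0 when shut, 0.26 fully squeezed open (the right arm turns as much the other way); 0.2 or more is wide open. The spring shuts it when the tails are released.
- card (a joint): How far the card is pulled out of its home place, in m: 0 is fully home against the stop, 0.06 the most. It starts 0.02 to 0.045 out. It slides with about 2 N of friction and has no spring; home is a hard stop.
- card_edge (a point): On the free upright edge of the record card, mid-thickness, 60 mm above the table (half-way up what shows). The card: stiff white plastic, 135 mm long, 85 mm high, 3 mm thick, upright in the stand's channel, top edge 95 mm above the table. Site x points level along the card, from the stop out past the free edge; y across its thickness; z up. It moves with the card; home lies towards -x.
- stand: The fixed card stand: black base 150 x 70 x 12 mm with two aluminium rails up to 28 mm high that end 30 mm short of the free edge of the homed card, and an upright end stop 80 mm high. Origin at the centre of its underside; x axis along the channel towards the card's free edge; it does not move.
- chuck_a: Bystander: small round aluminium specimen chuck, 32 mm across and 20 mm high, on the table nearer the robot. Leave it.
- chuck_b: Bystander: another such chuck, farther from the robot. Leave it.
- brush: Bystander: a brush lying on the table. Leave it.
- jar: Bystander: small closed jar, 44 mm across, 50 mm high. Leave it.
- slide_box: Bystander: closed grey slide box, 85 x 40 x 32 mm. Leave it.
- dish: Bystander: shallow glass dish, 80 mm across, 16 mm high. Leave it.
There are look-alikes about, which are no part of the job. What is shaped like the stand but pink or purple is not meant.

How it is judged (in metres and radians):
On the way, in this order (a step that is already met when the one before it is completed fails the run):
1. the clip is squeezed open in the gripper and lifted clear of the table (value of joint clip_left above 0.17 rad and contact force between the fingers and clip above 1 N and height (world z) of clip_throat above 0.04 m), for 0.2 s.
2. the gaping jaws stand around the card's free edge, about half-way up (value of joint clip_left above 0.17 rad and contact force between the fingers and clip above 1 N and x of clip_throat in the frame of card_edge between -0.004 and 0.022 m and y of clip_throat in the frame of card_edge between -0.007 and 0.007 m and angle between the x axis of clip and the x axis of card_edge, either way round below 0.2 rad and angle between the z axis of clip and the z axis of card_edge, either way round below 0.2 rad and z of clip_throat in the frame of card_edge between -0.018 and 0.018 m), for 0.2 s.
At the end, for the whole second after the job is handed in: The clip is still held in the gripper and squeezed wide open (0.17 rad or more of 0.26), the card is within 3 mm of home, the card's free edge lies in the clip's throat (within 5 mm along the card, 7 mm sideways), clip lined up with the card within 0.2 rad, within 18 mm of half-way up, and at rest (value of joint clip_left above 0.17 rad and contact force between the fingers and clip above 1 N and value of joint card below 0.003 m and x of clip_throat in the frame of card_edge between -0.004 and 0.005 m and y of clip_throat in the frame of card_edge between -0.007 and 0.007 m and angle between the x axis of clip and the x axis of card_edge, either way round below 0.2 rad and angle between the z axis of clip and the z axis of card_edge, either way round below 0.2 rad and z of clip_throat in the frame of card_edge between -0.018 and 0.018 m and linear speed of clip below 0.02 m/s); the arm keeps its last pose, push and grip.
It fails at once if the gripper or the arm touches the card (contact force between any of the fingers, the arm and card above 0.5 N).
It fails at once if the card is rammed (over 40 N) (contact force between clip and card above 40 N).
It fails at once if a bystander is moved by more than 30 mm (distance of any of chuck_a, chuck_b, brush, jar, slide_box, dish from where it was at the start of the episode above 0.03 m).
It also fails if it takes over 42 s, if anything falls off the work surface, if the arm or the gripper's body presses on something with over 40 N, if the wrist force passes 120 N, or if a joint passes its speed limit or range.

## Working session

There is one attempt and no reset: what is moved stays moved. The work goes in short steps, Python scripts to look and compute and a shell command to move; the robot and the scene stay as the last step left them, time stands still between calls to the robot, and variables do not carry over. Pictures are saved under pics/ and viewed, and the job is handed in when it is done.

```bash
mkdir -p pics; ls; python3 - <<'E'
from station import *
import cv2,numpy as np
s=sense();print({k:np.round(v,3).tolist() for k,v in s.items()},tcp_to_grasp)
for n in ["scene","side","wrist"]:
    p=camera_params(n);print(n,p)
    cv2.imwrite(f"pics/{n}0.png",capture(n)[:,:,::-1])
E
```

```text
pics
{'time_s': 0.0, 'joints': [90.392, 22.091, 0.379, -0.028, -68.413, -14.816], 'joint_velocities': [0.025, 0.009, 0.016, 0.048, -0.001, 0.035], 'effort': [0.001, -39.066, 18.74, 4.22, 0.011, -0.0], 'tcp_pos': [0.156, 0.605, 0.198], 'ee_rot': [[0.968, -0.249, -0.0], [-0.249, -0.968, -0.002], [0.0, 0.002, -1.0]], 'wrist_force': [0.279, 0.097, 0.406], 'moment': [-0.075, 0.008, -0.001], 'gripper_width': 0.996} -0.0187
scene {'vfov': 46.68706944801139, 'cx': 253.9369174376825, 'cy': 190.63931954700624, 'R': array([[ 0.28592527,  0.95824423,  0.00383952],
       [ 0.54340589, -0.15884107, -0.8243055 ],
       [-0.78927611,  0.23777619, -0.56613224]]), 't': array([-0.14943397, -0.210418  ,  1.54147967])}
side {'vfov': 54.96196205404245, 'cx': 250.88805969588088, 'cy': 190.40460370253425, 'R': array([[ 0.99036667, -0.13796386, -0.01182523],
       [-0.08125582, -0.50988703, -0.85639518],
       [ 0.11212206,  0.84910611, -0.51618549]]), 't': array([-0.48336744,  0.11194513,  1.13103451])}
wrist {'vfov': 65.07760748747835, 'cx': 256.72160783940024, 'cy': 194.59958250654992, 'R': array([[-0.2493375 , -0.96841475,  0.00192057],
       [-0.92184424,  0.23795368,  0.3059105 ],
       [-0.29670525,  0.0745045 , -0.95205834]]), 't': array([ 0.62514978, -0.03672378,  0.39213175])}
```

View pics/scene0.png

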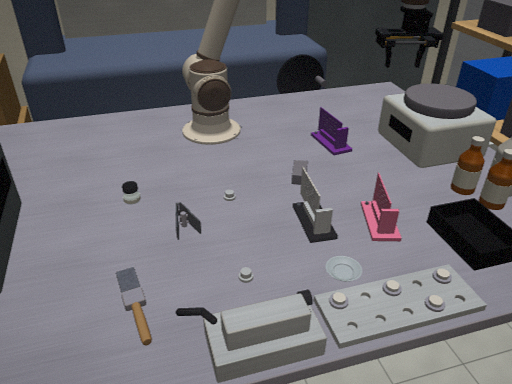

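View pics/side0.png

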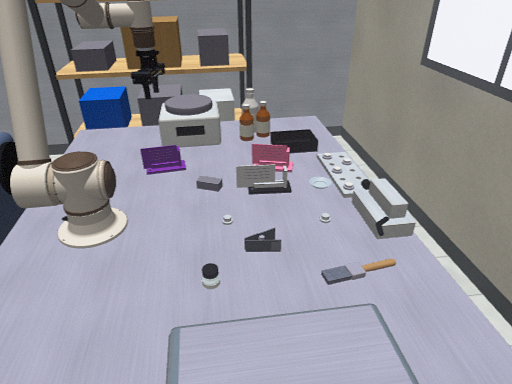

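View pics/wrist0.png

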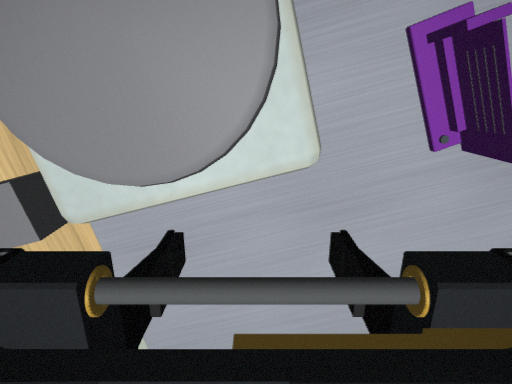

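The scene view shows the clip at about (185,218) and the stand with the white card at about (315,205). In the side view they are at (263,241) and (265,180). The purple and pink stands are decoys. I'll enlarge these areas.

```bash
python3 - <<'E'
import cv2
def crop(n,x,y,w,h,k,o):
    im=cv2.imread(f"pics/{n}.png")[y:y+h,x:x+w]
    cv2.imwrite(f"pics/{o}.png",cv2.resize(im,None,fx=k,fy=k,interpolation=cv2.INTER_CUBIC))
crop("scene0",165,195,50,50,10,"c_sc_clip")
crop("scene0",280,160,70,85,7,"c_sc_stand")
crop("side0",230,220,70,45,10,"c_si_clip")
crop("side0",225,155,80,45,10,"c_si_stand")
E
```

```text
(no output)
```

View pics/c_sc_clip.png

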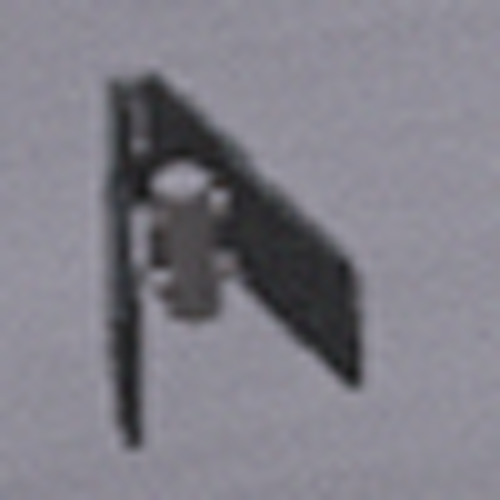

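View pics/c_sc_stand.png

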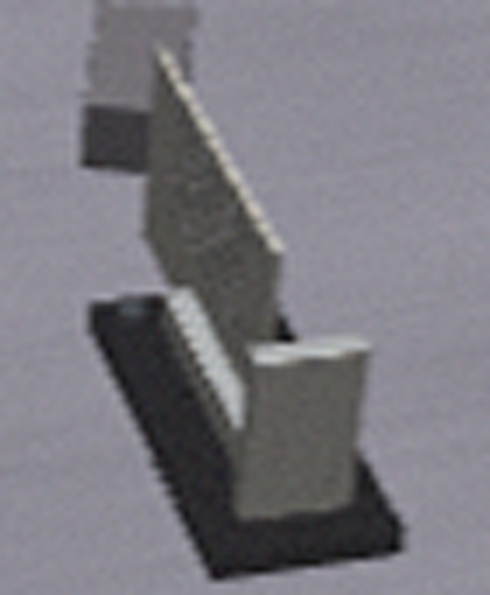

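View pics/c_si_clip.png

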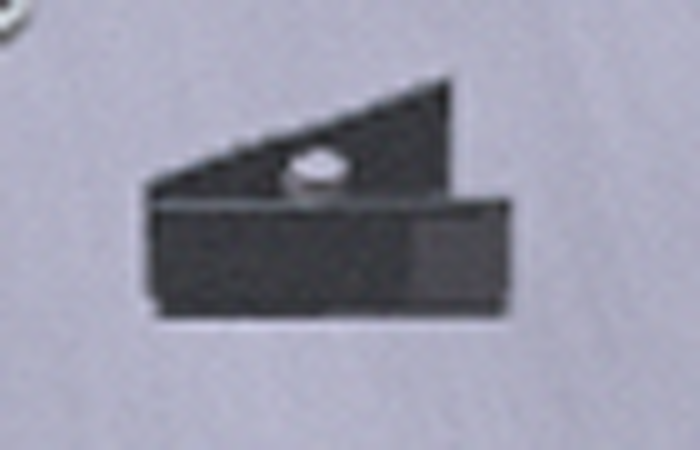

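View pics/c_si_stand.png

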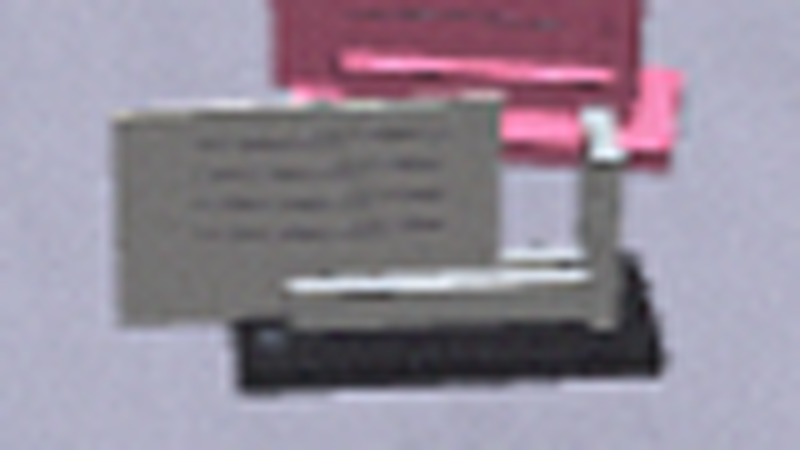

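```bash
cat > h.py <<'E'
import numpy as np
from station import camera_params
def ray(p,u,v):
    f=192/np.tan(np.radians(p['vfov']/2))
    R=np.array(p['R']);t=np.array(p['t'])
    d=R.T@np.array([(u-p['cx'])/f,(v-p['cy'])/f,1.]);return -R.T@t,d/np.linalg.norm(d)
def tri(obs):
    A=np.zeros((3,3));b=np.zeros(3)
    L=[ray(*o) for o in obs]
    for c,d in L:
        M=np.eye(3)-np.outer(d,d);A+=M;b+=M@c
    X=np.linalg.solve(A,b)
    return X,[np.linalg.norm((np.eye(3)-np.outer(d,d))@(X-c)) for c,d in L]
def plane(p,u,v,z):
    c,d=ray(p,u,v);return c+d*(z-c[2])/d[2]
def proj(p,X):
    f=192/np.tan(np.radians(p['vfov']/2));q=np.array(p['R'])@X+p['t'];return q[:2]/q[2]*f+[p['cx'],p['cy']]
E
python3 - <<'E'
from h import *
S=camera_params("scene");D=camera_params("side")
def c(o,k,x,y): return (o[0]+(x+.5)/k-.5,o[1]+(y+.5)/k-.5)
sc=lambda x,y:(S,)+c((165,195),10,x,y)
ss=lambda x,y:(S,)+c((280,160),7,x,y)
dc=lambda x,y:(D,)+c((230,220),10,x,y)
ds=lambda x,y:(D,)+c((225,155),10,x,y)
for n,a,b in [("tip top",sc(130,78),dc(150,187)),("tail+ top",sc(352,262),dc(450,80)),("tail- bot",sc(130,442),dc(508,315)),("pin",sc(182,178),dc(318,163)),
 ("card free top",ss(160,50),ds(115,115)),("card inner top",ss(280,245),ds(500,97)),("card free bot",ss(147,235),ds(120,325)),
 ("base free -y",ss(92,315),ds(240,385)),("base far -y",ss(212,575),ds(660,370)),("stop -y top",ss(250,360),ds(620,150))]:
    X,e=tri([a,b]);print(n,X.round(4),np.round(e,4))
E
```

```text
tip top [ 0.4471 -0.1781  0.0398] [0.0017 0.0017]
tail+ top [ 0.5374 -0.1395  0.0389] [0.0002 0.0002]
tail- bot [ 5.429e-01 -1.972e-01  5.000e-04] [0.0003 0.0003]
pin [ 0.4939 -0.173   0.0398] [0.0005 0.0005]
card free top [0.4591 0.1508 0.0944] [0.0002 0.0002]
card inner top [0.5909 0.1415 0.0955] [0.0002 0.0002]
card free bot [0.4584 0.1517 0.0101] [0.0006 0.0006]
base free -y [0.4959 0.1148 0.0047] [0.0001 0.0001]
base far -y [0.6429 0.1032 0.0026] [0.001 0.001]
stop -y top [0.629  0.1165 0.0824] [0.0022 0.0022]
```

The triangulated heights agree with the sizes given: clip top 40 mm, card top 95 mm, base about 150 mm. The clip's jaws point toward the robot at about 186°, so it needs roughly a half turn. Next I'll locate the bystanders and find the wrist camera's offset.

```bash
python3 - <<'E'
from h import *
from station import sense
S=camera_params("scene");D=camera_params("side");W=camera_params("wrist")
s=sense();c=-np.array(W['R']).T@W['t'];print("cam in tool",(np.array(s['ee_rot']).T@(c-s['tcp_pos'])).round(3))
for n,a,b in [("box",(300,163),(209,180)),("chuckA",(229,194),(228,218)),("jar",(130,187),(210,270)),("chuckB",(246,273),(325,216))]:
    X,e=tri([(S,)+a,(D,)+b]);print(n,X.round(3),np.round(e,4))
E
```

```text
cam in tool [ 0.085 -0.001 -0.185]
box [0.362 0.184 0.037] [0.0063 0.0063]
chuckA [ 0.412 -0.037  0.013] [0.0008 0.0008]
jar [ 0.348 -0.289  0.042] [0.0006 0.0006]
chuckB [ 0.71  -0.073  0.013] [0.0011 0.0011]
```

```bash
python3 -m inch '[{"x":0.39,"y":-0.8,"az":-1},{"x":0.39,"y":-0.8,"az":-1},{"x":0.39,"y":-0.8,"az":-1},{"x":0.39,"y":-0.8,"az":-1},{"x":0.39,"y":-0.8,"az":-1},{"x":0.39,"y":-0.8,"az":-1},{"x":0.39,"y":-0.8,"az":-1},{"x":0.39,"y":-0.8,"az":-1},{"x":0.39,"y":-0.8,"az":-1},{"x":0.39,"y":-0.8,"az":-1},{"x":0.39,"y":-0.8,"az":-1},{"x":0.39,"y":-0.8,"az":-1}]'
cat > st.py <<'E'
from station import sense
import numpy as np
s=sense();R=np.array(s['ee_rot'])
print('t',round(s['time_s'],2),'j',np.round(s['joints'],1),'tcp',np.round(s['tcp_pos'],4),'yawx',round(np.degrees(np.arctan2(R[1,0],R[0,0])),2),'z',R[:,2].round(3),'F',np.round(s['wrist_force'],1),'w',round(float(s['gripper_width']),3))
E
python3 st.py
```

```text
t 0.15 j [ 90.4  22.1   0.4  -0.  -68.4 -14.8] tcp [0.1556 0.6048 0.1982] yawx -14.43 z [-0.    -0.002 -1.   ] F [-0.7 -0.2  0.3] w 1.002$[0]: bad value
```

```bash
python3 -m inch '[{"jaw":0,"x":0.39,"y":-0.8,"z":0,"ax":0,"ay":0,"az":-1},{"jaw":0,"x":0.39,"y":-0.8,"z":0,"ax":0,"ay":0,"az":-1},{"jaw":0,"x":0.39,"y":-0.8,"z":0,"ax":0,"ay":0,"az":-1}]';python3 st.py
```

```text
time_s: 0.52
tcp_pos: [0.2257, 0.4592, 0.1954]
ee_rot: [[0.705, -0.709, -0.002], [-0.709, -0.705, -0.004], [0.002, 0.004, -1.0]]
wrist_force: [0.8, 0.2, 0.1]
gripper_width: 1.0
t 0.53 j [ 82.   11.3 -15.3  -0.1 -63.6 -37.1] tcp [0.2257 0.4592 0.1954] yawx -45.15 z [-0.002 -0.004 -1.   ] F [0.8 0.2 0.1] w 1.0
```

```bash
python3 -m inch '[{"jaw":0,"x":0.39,"y":-0.8,"z":0,"ax":0,"ay":0,"az":-1},{"jaw":0,"x":0.39,"y":-0.8,"z":0,"ax":0,"ay":0,"az":-1},{"jaw":0,"x":0.39,"y":-0.8,"z":0,"ax":0,"ay":0,"az":-1},{"jaw":0,"x":0.39,"y":-0.8,"z":0,"ax":0,"ay":0,"az":-1},{"jaw":0,"x":0.39,"y":-0.8,"z":0,"ax":0,"ay":0,"az":-1},{"jaw":0,"x":0.39,"y":-0.8,"z":0,"ax":0,"ay":0,"az":-1},{"jaw":0,"x":0.39,"y":-0.8,"z":0,"ax":0,"ay":0,"az":-1},{"jaw":0,"x":0.39,"y":-0.8,"z":0,"ax":0,"ay":0,"az":-1},{"jaw":0,"x":0.39,"y":-0.8,"z":0,"ax":0,"ay":0,"az":-1},{"jaw":0,"x":0.39,"y":-0.8,"z":0,"ax":0,"ay":0,"az":-1},{"jaw":0,"x":0.39,"y":-0.8,"z":0,"ax":0,"ay":0,"az":-1},{"jaw":0,"x":0.39,"y":-0.8,"z":0,"ax":0,"ay":0,"az":-1}]';python3 st.py
```

```text
time_s: 2.02
tcp_pos: [0.5111, -0.1381, 0.1955]
ee_rot: [[-0.982, -0.191, 0.001], [-0.191, 0.982, 0.004], [-0.001, 0.004, -1.0]]
wrist_force: [1.5, 0.4, 0.8]
gripper_width: 1.0
t 2.02 j [  2.3  12.9 -13.1  -0.3 -63.9 -81.2] tcp [ 0.5111 -0.1381  0.1955] yawx -169.01 z [ 0.001  0.004 -1.   ] F [1.5 0.4 0.8] w 1.0
```

```bash
python3 -m inch '[{"jaw":0,"x":0.3,"y":-0.51,"z":0,"ax":0,"ay":0,"az":-0.53},{"jaw":0,"x":0,"y":0,"z":0,"ax":0,"ay":0,"az":0}]';python3 st.py; python3 - <<'E'
from station import *
import cv2
im=capture("wrist");cv2.imwrite("pics/w1.png",im[:,:,::-1])
E
```

```text
time_s: 2.28
tcp_pos: [0.5298, -0.1729, 0.1938]
ee_rot: [[-0.996, -0.09, -0.001], [-0.09, 0.996, 0.004], [0.001, 0.004, -1.0]]
wrist_force: [0.4, 0.0, 0.2]
gripper_width: 0.997
t 2.27 j [ -1.6  15.8  -9.5  -0.3 -64.8 -83.2] tcp [ 0.5298 -0.1729  0.1938] yawx -174.84 z [-0.001  0.004 -1.   ] F [0.4 0.  0.2] w 0.997
```

View pics/w1.png

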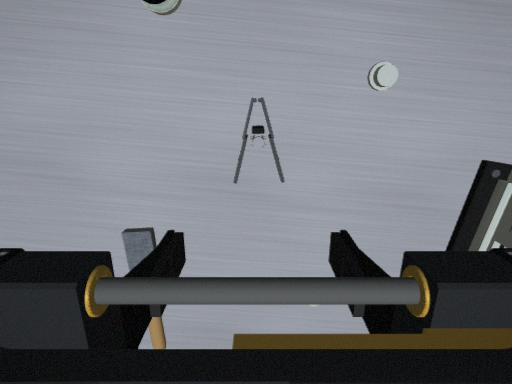

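Seen from the wrist, the clip has its tips at (258,99), its tail ends at (236,182) and (282,181), and the black throat bar at (258,129). I'll compare these with the triangulated positions.

```bash
python3 - <<'E'
from h import *
W=camera_params("wrist")
for n,u,v in [("tips",258,99),("tail-",236,182),("tail+",283,181),("bar",258,129),("stand corner",486,162),("brush tl",124,230),("brush tr",153,229)]:
    print(n,plane(W,u,v,.04).round(4),plane(W,u,v,0.01).round(4))
c,d=ray(W,256,192);print(c,d)
im=__import__('cv2').imread("pics/w1.png")
import cv2;cv2.imwrite("pics/w1c.png",cv2.resize(im[85:200,200:320],None,fx=5,fy=5,interpolation=cv2.INTER_CUBIC))
E
```

```text
tips [ 0.4464 -0.1766  0.04  ] [ 0.4465 -0.1763  0.01  ]
tail- [ 0.5408 -0.1936  0.04  ] [ 0.5493 -0.1948  0.01  ]
tail+ [ 0.5347 -0.139   0.04  ] [ 0.5426 -0.1354  0.01  ]
bar [ 0.4779 -0.1736  0.04  ] [ 0.4808 -0.1731  0.01  ]
stand corner [0.4911 0.0906 0.04  ] [0.4952 0.1144 0.01  ]
brush tl [ 0.6143 -0.3263  0.04  ] [ 0.6292 -0.3393  0.01  ]
brush tr [ 0.6097 -0.2908  0.04  ] [ 0.6243 -0.3007  0.01  ]
[ 0.44529052 -0.17948585  0.37927895] [ 0.29709871  0.02893528 -0.95440825]
```

View pics/w1c.png

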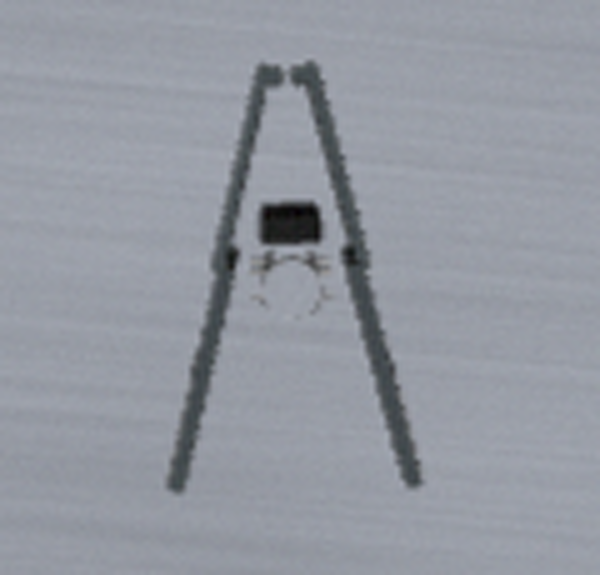

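```bash
python3 -m inch '[{"jaw":0,"x":-0.03,"y":0.07,"z":-0.8,"ax":0,"ay":0,"az":0.08},{"jaw":0,"x":0,"y":0,"z":-0.8,"ax":0,"ay":0,"az":0},{"jaw":0,"x":0,"y":0,"z":-0.8,"ax":0,"ay":0,"az":0},{"jaw":0,"x":0,"y":0,"z":-0.4,"ax":0,"ay":0,"az":0},{"jaw":0,"x":0,"y":0,"z":0,"ax":0,"ay":0,"az":0}]';python3 st.py
```

```text
time_s: 2.95
tcp_pos: [0.5252, -0.1627, 0.024]
ee_rot: [[-0.993, -0.115, 0.002], [-0.115, 0.993, 0.005], [-0.003, 0.005, -1.0]]
wrist_force: [0.7, 0.4, 0.2]
gripper_width: 1.003
t 2.95 j [ -0.5  25.8 -22.4  -0.4 -41.7 -82.6] tcp [ 0.5252 -0.1627  0.024 ] yawx -173.38 z [ 0.002  0.005 -1.   ] F [0.7 0.4 0.2] w 1.003
```

```bash
python3 -m inch '[{"jaw":0,"x":0.05,"y":-0.1,"z":-0.25,"ax":0.03,"ay":0,"az":-0.05},{"jaw":0,"x":0,"y":0,"z":-0.05,"ax":0,"ay":0,"az":0},{"jaw":0,"x":0,"y":0,"z":0,"ax":0,"ay":0,"az":0}]';python3 st.py
```

```text
time_s: 3.32
tcp_pos: [0.5306, -0.1682, 0.0081]
ee_rot: [[-0.994, -0.109, 0.008], [-0.109, 0.994, 0.01], [-0.009, 0.009, -1.0]]
wrist_force: [0.7, -0.0, -0.3]
gripper_width: 0.999
t 3.33 j [ -1.3  27.5 -22.2  -0.9 -39.8 -81.8] tcp [ 0.5306 -0.1682  0.0081] yawx -173.76 z [ 0.008  0.01  -1.   ] F [ 0.7 -0.  -0.3] w 0.999
```

```bash
python3 -m inch '[{"jaw":0,"x":-0.03,"y":0,"z":-0.05,"ax":-0.05,"ay":0.04,"az":0},{"jaw":0,"x":0,"y":0,"z":0,"ax":0,"ay":0,"az":0}]';python3 st.py
python3 - <<'E'
from station import *
import cv2
cv2.imwrite("pics/w2.png",capture("wrist")[:,:,::-1])
im=capture("side")[200:280,215:315];cv2.imwrite("pics/s2.png",cv2.resize(im[:,:,::-1],None,fx=7,fy=7,interpolation=cv2.INTER_CUBIC))
E
```

```text
time_s: 3.58
tcp_pos: [0.5293, -0.1684, 0.006]
ee_rot: [[-0.994, -0.109, 0.002], [-0.109, 0.994, 0.0], [-0.002, 0.0, -1.0]]
wrist_force: [-0.2, -0.1, -0.3]
gripper_width: 0.999
t 3.58 j [ -0.9  27.7 -22.7  -0.  -39.5 -82.8] tcp [ 0.5293 -0.1684  0.006 ] yawx -173.77 z [ 0.002  0.    -1.   ] F [-0.2 -0.1 -0.3] w 0.999
```

View pics/w2.png

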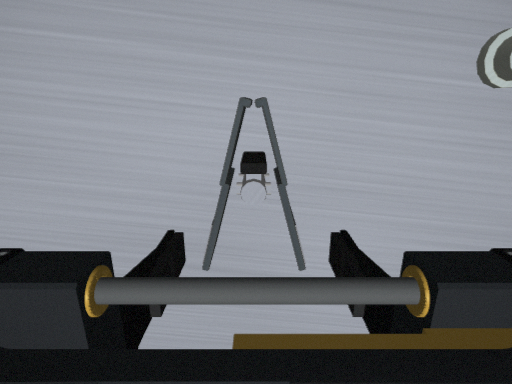

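View pics/s2.png

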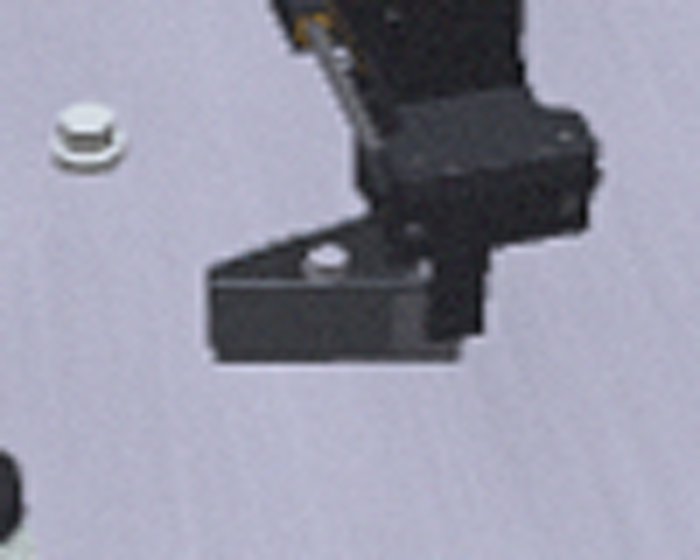

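The fingers straddle the tails symmetrically, with the tails at (206,268) and (301,268). I'll close the gripper.

```bash
python3 -m inch '[{"jaw":255,"x":0,"y":0,"z":0,"ax":0,"ay":0,"az":0},{"jaw":255,"x":0,"y":0,"z":0,"ax":0,"ay":0,"az":0},{"jaw":255,"x":0,"y":0,"z":0,"ax":0,"ay":0,"az":0},{"jaw":255,"x":0,"y":0,"z":0,"ax":0,"ay":0,"az":0},{"jaw":255,"x":0,"y":0,"z":0,"ax":0,"ay":0,"az":0},{"jaw":255,"x":0,"y":0,"z":0,"ax":0,"ay":0,"az":0}]';python3 st.py
python3 - <<'E'
from station import *
import cv2
cv2.imwrite("pics/w3.png",capture("wrist")[:,:,::-1])
E
```

```text
time_s: 4.42
tcp_pos: [0.5302, -0.1685, 0.0065]
ee_rot: [[-0.994, -0.109, 0.004], [-0.109, 0.994, 0.0], [-0.004, -0.0, -1.0]]
wrist_force: [0.9, 0.4, -0.6]
gripper_width: 0.406
t 4.42 j [ -1.   27.6 -22.6  -0.  -39.5 -82.8] tcp [ 0.5302 -0.1685  0.0065] yawx -173.76 z [ 0.004  0.    -1.   ] F [ 0.9  0.4 -0.6] w 0.406
```

View pics/w3.png

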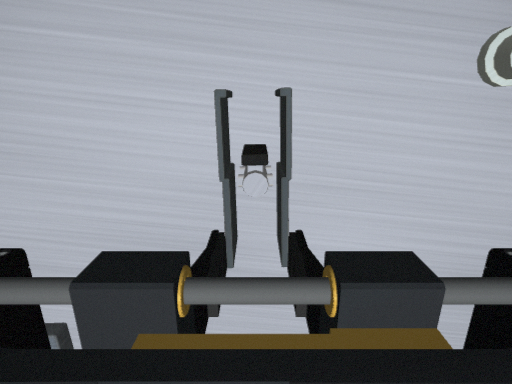

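Gripper width is 35.3 mm, so the clip is fully squeezed, with the jaws gaping parallel. Now I'll lift it and check.

```bash
python3 -m inch '[{"jaw":255,"x":0,"y":0,"z":0.4,"ax":0,"ay":0,"az":0},{"jaw":255,"x":0,"y":0,"z":0.8,"ax":0,"ay":0,"az":0},{"jaw":255,"x":0,"y":0,"z":0.8,"ax":0,"ay":0,"az":0},{"jaw":255,"x":0,"y":0,"z":0.8,"ax":0,"ay":0,"az":0},{"jaw":255,"x":0,"y":0,"z":0.2,"ax":0,"ay":0,"az":0},{"jaw":255,"x":0,"y":0,"z":0,"ax":0,"ay":0,"az":0}]';python3 st.py
python3 - <<'E'
from station import *
from h import *
import cv2
s=sense();p=camera_params("wrist");im=capture("wrist");cv2.imwrite("pics/w4.png",im[:,:,::-1])
R=np.array(s['ee_rot']);c=np.array(s['tcp_pos'])
for dx in (.054,.084):
  for dy in (-.007,.007,-.016,.016):
    X=c+R@np.array([dx,dy,-.0335]);print(dx,dy,proj(p,X).round(1))
E
```

```text
time_s: 5.22
tcp_pos: [0.5259, -0.1678, 0.1888]
ee_rot: [[-0.994, -0.107, -0.004], [-0.107, 0.994, 0.002], [0.003, 0.003, -1.0]]
wrist_force: [-0.6, -0.1, -1.8]
gripper_width: 0.37
t 5.22 j [ -1.   15.5 -10.6  -0.2 -64.1 -82.8] tcp [ 0.5259 -0.1678  0.1888] yawx -173.85 z [-0.004  0.002 -1.   ] F [-0.6 -0.1 -1.8] w 0.37
0.054 -0.007 [241.2 159.8]
0.054 0.007 [268.6 159.8]
0.054 -0.016 [223.6 159.8]
0.054 0.016 [286.2 159.8]
0.084 -0.007 [240.2  98.1]
0.084 0.007 [269.4  98.1]
0.084 -0.016 [221.5  98.1]
0.084 0.016 [288.1  98.1]
```

View pics/w4.png

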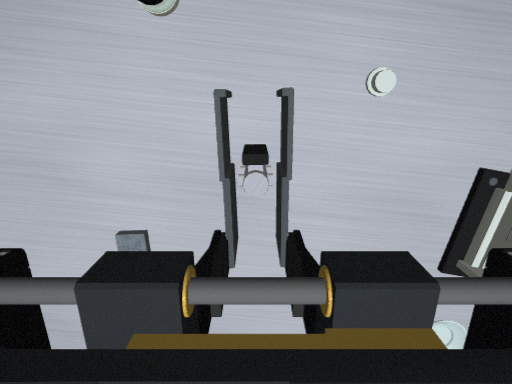

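```bash
python3 - <<'E'
import cv2
im=cv2.imread("pics/w4.png")[80:280,195:315];cv2.imwrite("pics/w4c.png",cv2.resize(im,None,fx=5,fy=3*5/3,interpolation=cv2.INTER_CUBIC)[:600])
E
```

```text
(no output)
```

View pics/w4c.png

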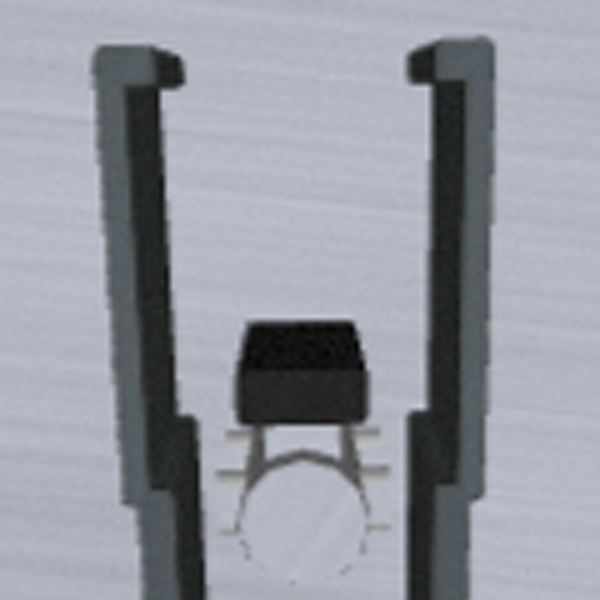

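```bash
python3 - <<'E'
from station import *
from h import *
s=sense();p=camera_params("wrist");R=np.array(s['ee_rot']);t=np.array(s['tcp_pos'])
def atool(u,v,h):
    c,d=ray(p,u,v);c=R.T@(c-t);d=R.T@d;return c+d*(h-c[2])/d[2]
def cr(x,y):return 195+(x+.5)/5-.5,80+(y+.5)/5-.5
for n,a,hs in [("bar top mid",cr(303,370),(-.0335,-.0285,-.0235)),("bar bot",cr(302,322),(-.003,.0015,.0065)),("tipL",cr(96,48),(-.0335,)),("tipR",cr(493,42),(-.0335,)),("hinge",cr(303,515),(-.0335,))]:
    for h in hs: print(n,atool(*a,h).round(4))
E
```

```text
bar top mid [ 0.0572  0.0002 -0.0335]
bar top mid [ 0.0563  0.0001 -0.0285]
bar top mid [ 0.0554  0.0001 -0.0235]
bar bot [ 0.0576 -0.0001 -0.003 ]
bar bot [ 0.0569 -0.0001  0.0015]
bar bot [ 0.0562 -0.0002  0.0065]
tipL [ 0.0881 -0.0195 -0.0335]
tipR [ 0.0886  0.0183 -0.0335]
hinge [ 0.0419  0.0001 -0.0335]
```

The throat bar lies 56.5 mm ahead of the TCP, centred, and the clip is aligned with the tool. Next is a half turn while moving across.

```bash
python3 -m inch '[{"jaw":255,"x":-0.16,"y":0.32,"z":0,"ax":0,"ay":0,"az":0.99},{"jaw":255,"x":-0.16,"y":0.32,"z":0,"ax":0,"ay":0,"az":0.99},{"jaw":255,"x":-0.16,"y":0.32,"z":0,"ax":0,"ay":0,"az":0.99},{"jaw":255,"x":-0.16,"y":0.32,"z":0,"ax":0,"ay":0,"az":0.99},{"jaw":255,"x":-0.16,"y":0.32,"z":0,"ax":0,"ay":0,"az":0.99},{"jaw":255,"x":-0.16,"y":0.32,"z":0,"ax":0,"ay":0,"az":0.99},{"jaw":255,"x":-0.16,"y":0.32,"z":0,"ax":0,"ay":0,"az":0.99},{"jaw":255,"x":-0.16,"y":0.32,"z":0,"ax":0,"ay":0,"az":0.99},{"jaw":255,"x":-0.16,"y":0.32,"z":0,"ax":0,"ay":0,"az":0.99},{"jaw":255,"x":-0.16,"y":0.32,"z":0,"ax":0,"ay":0,"az":0.99}]';python3 st.py
```

```text
time_s: 6.52
tcp_pos: [0.4135, 0.0273, 0.166]
ee_rot: [[0.311, -0.95, -0.028], [-0.95, -0.309, -0.039], [0.028, 0.039, -0.999]]
wrist_force: [-0.6, -0.5, -0.6]
gripper_width: 0.37
t 6.53 j [ 27.5   4.  -29.4   1.4 -59.1 -10.2] tcp [0.4135 0.0273 0.166 ] yawx -71.9 z [-0.028 -0.039 -0.999] F [-0.6 -0.5 -0.6] w 0.37
```

```bash
python3 -m inch '[{"jaw":255,"x":-0.13,"y":0.31,"z":0.06,"ax":0.05,"ay":-0.04,"az":0.96},{"jaw":255,"x":-0.13,"y":0.31,"z":0.06,"ax":0.05,"ay":-0.04,"az":0.96},{"jaw":255,"x":-0.13,"y":0.31,"z":0.06,"ax":0.04,"ay":-0.04,"az":0.96},{"jaw":255,"x":-0.13,"y":0.31,"z":0.06,"ax":0.04,"ay":-0.04,"az":0.96},{"jaw":255,"x":-0.13,"y":0.31,"z":0.06,"ax":0.03,"ay":0,"az":0.96},{"jaw":255,"x":-0.13,"y":0.31,"z":0.06,"ax":0,"ay":0,"az":0.96},{"jaw":255,"x":-0.13,"y":0.31,"z":0,"ax":0,"ay":0,"az":0.96},{"jaw":255,"x":0,"y":0,"z":0,"ax":0,"ay":0,"az":0}]';python3 st.py
```

```text
time_s: 7.52
tcp_pos: [0.3466, 0.156, 0.1731]
ee_rot: [[0.999, -0.043, 0.001], [-0.043, -0.999, -0.024], [0.002, 0.024, -1.0]]
wrist_force: [-0.0, -0.2, -1.7]
gripper_width: 0.373
t 7.53 j [ 50.   -1.  -33.3   1.1 -58.8  36.9] tcp [0.3466 0.156  0.1731] yawx -2.49 z [ 0.001 -0.024 -1.   ] F [-0.  -0.2 -1.7] w 0.373
```

```bash
python3 -m inch '[{"jaw":255,"x":0.18,"y":0.05,"z":0,"ax":0.14,"ay":0,"az":-0.18},{"jaw":255,"x":0,"y":0,"z":0,"ax":0,"ay":0,"az":0}]';python3 st.py
python3 - <<'E'
from station import *
from h import *
import cv2
p=camera_params("wrist");cv2.imwrite("pics/w5.png",capture("wrist")[:,:,::-1])
for X in [(.459,.1508,.0945),(.591,.1415,.0955)]: print(proj(p,np.array(X)))
E
```

```text
time_s: 7.78
tcp_pos: [0.3575, 0.1579, 0.1714]
ee_rot: [[0.997, -0.08, -0.002], [-0.08, -0.997, -0.001], [-0.002, 0.001, -1.0]]
wrist_force: [0.2, -0.8, -0.8]
gripper_width: 0.373
t 7.78 j [ 47.9   0.  -32.1  -0.1 -58.1  37.5] tcp [0.3575 0.1579 0.1714] yawx -4.61 z [-0.002 -0.001 -1.   ] F [ 0.2 -0.8 -0.8] w 0.373
[256.56808989  76.45745733]
[ 254.54853789 -134.33935428]
```

View pics/w5.png

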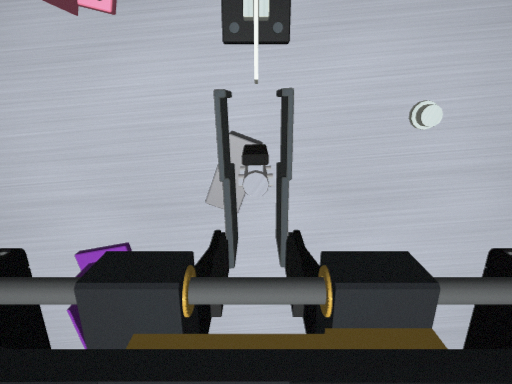

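The picture shows the card's free edge at (256,80), in line with the bar at (256,155). The slide box is under the clip, but its 32 mm height stays below the fingers. I'll descend to TCP z of about 0.049.

```bash
python3 -m inch '[{"jaw":255,"x":0,"y":0,"z":-0.6,"ax":0,"ay":0,"az":0.02},{"jaw":255,"x":0,"y":0,"z":-0.6,"ax":0,"ay":0,"az":0},{"jaw":255,"x":0,"y":0,"z":-0.45,"ax":0,"ay":0,"az":0},{"jaw":255,"x":0,"y":0,"z":-0.15,"ax":0,"ay":0,"az":0},{"jaw":255,"x":0,"y":0,"z":0,"ax":0,"ay":0,"az":0}]';python3 st.py
```

```text
time_s: 8.45
tcp_pos: [0.3592, 0.1561, 0.0616]
ee_rot: [[0.996, -0.084, 0.0], [-0.084, -0.996, 0.0], [0.0, -0.0, -1.0]]
wrist_force: [0.2, 0.8, -0.4]
gripper_width: 0.372
t 8.45 j [ 47.6   9.2 -41.5  -0.  -39.2  37.6] tcp [0.3592 0.1561 0.0616] yawx -4.84 z [ 0.  0. -1.] F [ 0.2  0.8 -0.4] w 0.372
```

```bash
python3 -m inch '[{"jaw":255,"x":0,"y":0.05,"z":-0.18,"ax":0,"ay":0,"az":0.05},{"jaw":255,"x":0,"y":0,"z":0,"ax":0,"ay":0,"az":0}]';python3 st.py
python3 - <<'E'
from station import *
import cv2
im=capture("wrist");cv2.imwrite("pics/w6.png",im[:,:,::-1])
im=capture("side")[130:210,190:310];cv2.imwrite("pics/s6.png",cv2.resize(im[:,:,::-1],None,fx=6,fy=6,interpolation=cv2.INTER_CUBIC))
im=capture("scene")[150:240,260:350];cv2.imwrite("pics/sc6.png",cv2.resize(im[:,:,::-1],None,fx=6,fy=6,interpolation=cv2.INTER_CUBIC))
E
```

```text
time_s: 8.7
tcp_pos: [0.3604, 0.1603, 0.0516]
ee_rot: [[0.997, -0.075, 0.003], [-0.075, -0.997, 0.003], [0.003, -0.003, -1.0]]
wrist_force: [1.2, 0.0, -0.1]
gripper_width: 0.371
t 8.7 j [ 47.9  10.4 -42.    0.  -37.3  37.8] tcp [0.3604 0.1603 0.0516] yawx -4.33 z [ 0.003  0.003 -1.   ] F [ 1.2  0.  -0.1] w 0.371
```

View pics/w6.png

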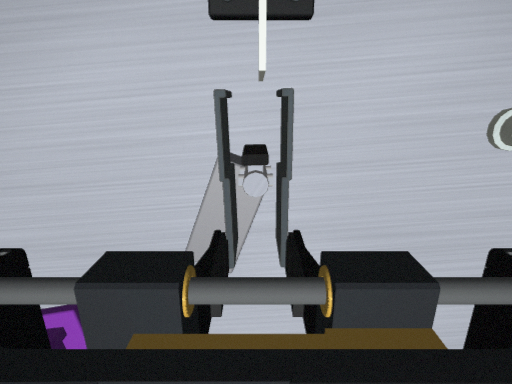

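View pics/s6.png

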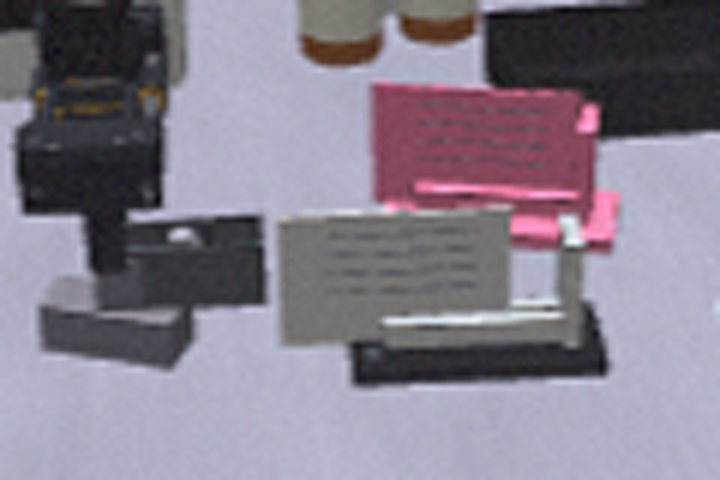

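View pics/sc6.png

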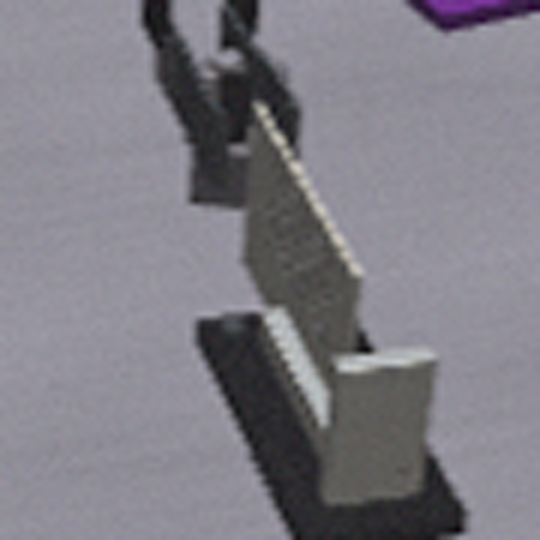

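```bash
python3 -m inch '[{"jaw":255,"x":0.0,"y":-0.04,"z":-0.05,"ax":0,"ay":0,"az":0},{"jaw":255,"x":0.25,"y":-0.02,"z":0,"ax":0,"ay":0,"az":0},{"jaw":255,"x":0.25,"y":-0.02,"z":0,"ax":0,"ay":0,"az":0},{"jaw":255,"x":0,"y":0,"z":0,"ax":0,"ay":0,"az":0}]';python3 st.py
python3 - <<'E'
from station import *
import cv2
im=capture("wrist");cv2.imwrite("pics/w7.png",im[:,:,::-1])
E
```

```text
time_s: 9.35
tcp_pos: [0.394, 0.1562, 0.0498]
ee_rot: [[0.997, -0.075, 0.006], [-0.075, -0.997, 0.006], [0.006, -0.006, -1.0]]
wrist_force: [-0.2, 0.3, -0.9]
gripper_width: 0.371
t 9.35 j [ 43.8  13.1 -38.6   0.  -37.8  41.9] tcp [0.394  0.1562 0.0498] yawx -4.29 z [ 0.006  0.006 -1.   ] F [-0.2  0.3 -0.9] w 0.371
```

View pics/w7.png

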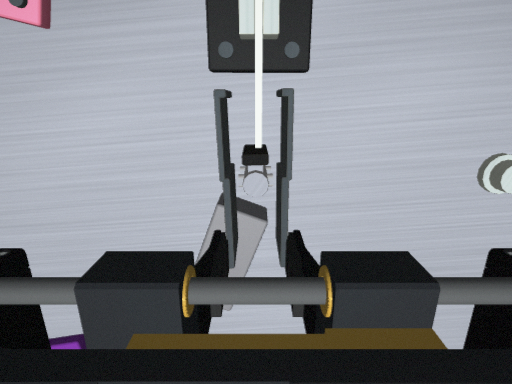

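Step 2 geometry looks met: the edge is between the jaws, about 9 mm ahead of the bar and about 1 mm off centre. I'll hold briefly, then advance gently.

```bash
python3 -m inch '[{"jaw":255,"x":0,"y":-0.02,"z":0,"ax":0.03,"ay":0.03,"az":0},{"jaw":255,"x":0,"y":0,"z":0,"ax":0,"ay":0,"az":0},{"jaw":255,"x":0,"y":0,"z":0,"ax":0,"ay":0,"az":0},{"jaw":255,"x":0.06,"y":-0.004,"z":0,"ax":0,"ay":0,"az":0},{"jaw":255,"x":0.06,"y":-0.004,"z":0,"ax":0,"ay":0,"az":0},{"jaw":255,"x":0.04,"y":-0.003,"z":0,"ax":0,"ay":0,"az":0},{"jaw":255,"x":0.04,"y":-0.003,"z":0,"ax":0,"ay":0,"az":0}]';python3 st.py
```

```text
time_s: 10.28
tcp_pos: [0.4043, 0.1531, 0.0494]
ee_rot: [[0.997, -0.074, -0.003], [-0.074, -0.997, 0.01], [-0.003, -0.01, -1.0]]
wrist_force: [-2.7, 1.4, 0.4]
gripper_width: 0.372
t 10.28 j [ 42.   14.1 -36.9  -0.8 -38.8  44.4] tcp [0.4043 0.1531 0.0494] yawx -4.27 z [-0.003  0.01  -1.   ] F [-2.7  1.4  0.4] w 0.372
```

```bash
python3 -m inch '[{"jaw":255,"x":0.04,"y":0.01,"z":0,"ax":-0.05,"ay":0,"az":0},{"jaw":255,"x":0.05,"y":0,"z":0,"ax":0,"ay":0,"az":0},{"jaw":255,"x":0.05,"y":-0.004,"z":0,"ax":0,"ay":0,"az":0},{"jaw":255,"x":0.05,"y":-0.004,"z":0,"ax":0,"ay":0,"az":0}]';python3 st.py
python3 - <<'E'
from station import *
import cv2
im=capture("wrist");cv2.imwrite("pics/w8.png",im[:,:,::-1])
E
```

```text
time_s: 10.78
tcp_pos: [0.4154, 0.1524, 0.0491]
ee_rot: [[0.997, -0.075, -0.005], [-0.075, -0.997, -0.001], [-0.005, 0.001, -1.0]]
wrist_force: [-1.5, 0.3, 1.3]
gripper_width: 0.376
t 10.78 j [ 41.2  15.2 -35.5  -0.2 -39.5  44.7] tcp [0.4154 0.1524 0.0491] yawx -4.3 z [-0.005 -0.001 -1.   ] F [-1.5  0.3  1.3] w 0.376
```

View pics/w8.png

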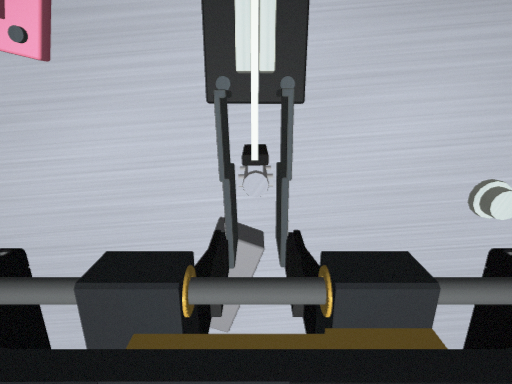

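The card edge, now at u≈255, is centred on the bar and in contact. Continuing the push.

```bash
python3 -m inch '[{"jaw":255,"x":0.04,"y":-0.003,"z":0,"ax":0,"ay":-0.02,"az":0},{"jaw":255,"x":0.03,"y":-0.003,"z":0,"ax":0,"ay":0,"az":0},{"jaw":255,"x":0.03,"y":-0.002,"z":0,"ax":0,"ay":0,"az":0}]';python3 st.py
python3 -m inch '[{"jaw":255,"x":0.03,"y":-0.002,"z":0,"ax":0,"ay":0,"az":0},{"jaw":255,"x":0.03,"y":-0.002,"z":0,"ax":0,"ay":0,"az":0}]';python3 st.py
python3 -m inch '[{"jaw":255,"x":0.02,"y":-0.002,"z":0,"ax":0,"ay":0,"az":0},{"jaw":255,"x":0.02,"y":-0.002,"z":0,"ax":0,"ay":0,"az":0}]';python3 st.py
```

```text
time_s: 11.2
tcp_pos: [0.4221, 0.1519, 0.049]
ee_rot: [[0.997, -0.075, -0.001], [-0.075, -0.997, -0.001], [-0.001, 0.001, -1.0]]
wrist_force: [-2.6, 0.9, -0.0]
gripper_width: 0.369
t 11.2 j [ 40.7  15.6 -35.    0.  -39.5  45. ] tcp [0.4221 0.1519 0.049 ] yawx -4.31 z [-0.001 -0.001 -1.   ] F [-2.6  0.9 -0. ] w 0.369
time_s: 11.45
tcp_pos: [0.4259, 0.1516, 0.049]
ee_rot: [[0.997, -0.075, -0.001], [-0.075, -0.997, -0.001], [-0.001, 0.001, -1.0]]
wrist_force: [-2.0, 1.1, 0.6]
gripper_width: 0.371
t 11.45 j [ 40.3  15.9 -34.5   0.  -39.7  45.4] tcp [0.4259 0.1516 0.049 ] yawx -4.31 z [-0.001 -0.001 -1.   ] F [-2.   1.1  0.6] w 0.371
time_s: 11.7
tcp_pos: [0.4285, 0.1515, 0.049]
ee_rot: [[0.997, -0.075, -0.001], [-0.075, -0.997, -0.001], [-0.001, 0.001, -1.0]]
wrist_force: [-2.5, 1.0, 0.8]
gripper_width: 0.372
t 11.7 j [ 40.1  16.1 -34.2   0.  -39.8  45.6] tcp [0.4285 0.1515 0.049 ] yawx -4.31 z [-0.001 -0.001 -1.   ] F [-2.5  1.   0.8] w 0.372
```

```bash
for i in 1; do :; done; python3 -m inch '[{"jaw":255,"x":0.02,"y":-0.003,"z":0,"ax":0,"ay":0,"az":0},{"jaw":255,"x":0.02,"y":-0.003,"z":0,"ax":0,"ay":0,"az":0}]';python3 st.py
python3 - <<'E'
from station import *
import cv2
im=capture("side")[130:210,200:320];cv2.imwrite("pics/s9.png",cv2.resize(im[:,:,::-1],None,fx=6,fy=6,interpolation=cv2.INTER_CUBIC))
E
```

```text
time_s: 11.95
tcp_pos: [0.4291, 0.1508, 0.0487]
ee_rot: [[0.997, -0.075, -0.005], [-0.075, -0.997, -0.002], [-0.005, 0.002, -1.0]]
wrist_force: [-9.1, 4.1, 4.1]
gripper_width: 0.372
t 11.95 j [ 39.9  16.2 -34.   -0.2 -40.1  45.9] tcp [0.4291 0.1508 0.0487] yawx -4.33 z [-0.005 -0.002 -1.   ] F [-9.1  4.1  4.1] w 0.372
```

View pics/s9.png

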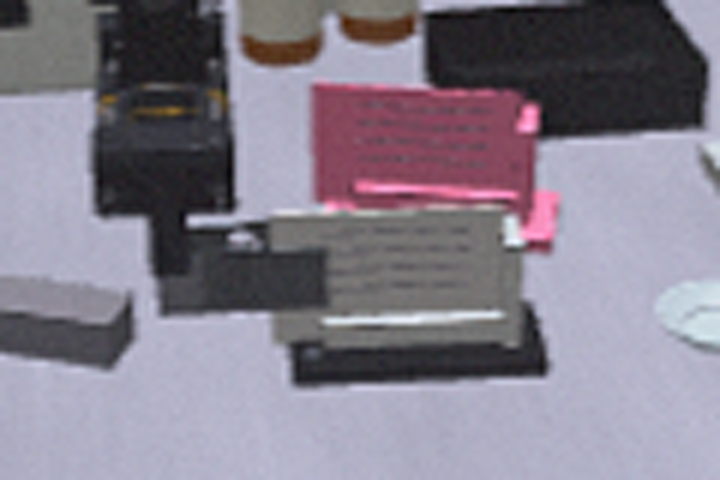

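Force rose to about 10 N with the advance stalled, and the card's inner edge now meets the stop at (510,230) in the crop. I'll hold and verify.

```bash
python3 -m inch '[{"jaw":255,"x":0.01,"y":0,"z":0,"ax":0,"ay":-0.02,"az":0},{"jaw":255,"x":0.005,"y":0,"z":0,"ax":0,"ay":0,"az":0}]';python3 st.py
python3 - <<'E'
from station import *
from h import *
import cv2
cv2.imwrite("pics/w10.png",capture("wrist")[:,:,::-1])
im=capture("scene")[150:240,260:350];cv2.imwrite("pics/sc10.png",cv2.resize(im[:,:,::-1],None,fx=6,fy=6,interpolation=cv2.INTER_CUBIC))
s=sense();print(s['time_s'],np.round(s['tcp_pos'],4),np.round(s['wrist_force'],1))
p=camera_params("side")
im=capture("side");cv2.imwrite("pics/s10.png",im[:,:,::-1])
E
```

```text
time_s: 12.25
tcp_pos: [0.429, 0.1512, 0.0488]
ee_rot: [[0.997, -0.075, -0.003], [-0.075, -0.997, -0.002], [-0.003, 0.002, -1.0]]
wrist_force: [-3.7, 1.0, -0.1]
gripper_width: 0.368
t 12.25 j [ 40.   16.2 -34.1  -0.  -39.9  45.8] tcp [0.429  0.1512 0.0488] yawx -4.29 z [-0.003 -0.002 -1.   ] F [-3.7  1.  -0.1] w 0.368
12.35 [0.4291 0.1511 0.0488] [-4.8  0.8  2.1]
```

View pics/w10.png

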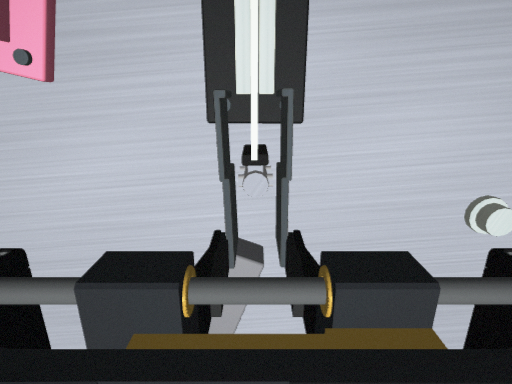

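View pics/sc10.png

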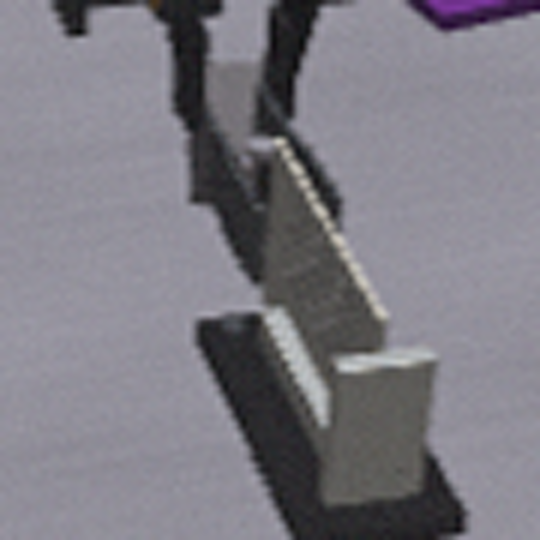

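```bash
python3 - <<'E'
from station import *
from h import *
W=camera_params("wrist");S=camera_params("scene");D=camera_params("side")
s=sense();R=np.array(s['ee_rot']);t=np.array(s['tcp_pos'])
for n,u,v,z in [("rail end",255,94.5,.028),("card free top",254.5,160,.095),("base end",255,122.5,.012)]:
    print(n,(R.T@(plane(W,u,v,z)-t)).round(4))
c=lambda x,y:(S,260+(x+.5)/6-.5,150+(y+.5)/6-.5)
d=lambda x,y:(D,200+(x+.5)/6-.5,130+(y+.5)/6-.5)
for n,a,b in [("free top",c(280,143),d(273,216)),("inner top",c(385,318),d(502,207)),("stop top -y back",c(340,368),d(522,245))]:
    X,e=tri([a,b]);print(n,X.round(4),np.round(e,4))
E
```

```text
rail end [ 0.0874 -0.0022  0.0205]
card free top [ 0.0577 -0.0021 -0.0464]
base end [ 0.0685 -0.0023  0.0365]
free top [0.4903 0.1491 0.0937] [0.0009 0.0009]
inner top [0.6212 0.1392 0.0943] [0.0004 0.0004]
stop top -y back [0.6288 0.1184 0.0799] [0.0003 0.0003]
```

The card edge is 29.7 mm past the rail ends (30 mm when home), so it is at the stop. It touches the throat about 2 mm off centre, with a 4–5 N push. Handing in.

```bash
python3 -c "
from station import *
print(finish_job())"; python3 st.py
```

```text
the job is handed in; nothing more can be done
None
the job is handed in; nothing more can be done
```

I squeezed the clip to full gape, lifted it, turned it about half round and brought its jaws around the card's free edge. I then pushed the card gently along its channel to the stop and handed the job in at about 12.4 s, still holding the clip open. `finish_job()` gives no verdict, so the checks below are my own.

- **Card home:** its free edge measured 29.7 mm past the rail ends, against 30 mm when fully home. It had moved about 31 mm.
- **Force:** the highest wrist force I read was about 11 N, when the card met the stop. It then rested at about 4–5 N. I read it only between moves, so brief peaks are not covered.
- **Edge in the throat:** the edge measured 57.7 mm ahead of the TCP and the throat 56.5 mm. It sits about 2 mm off centre, against the 7 mm allowed.
- **Alignment:** the clip is within about 1° of the card, and its throat is about 62 mm above the table (target 60 mm).
- **Clip held open:** the last wrist picture shows the jaws wide open.
- **Rest of the scene:** in the pictures, neither the gripper nor the arm touched the card. I saw no bystander moved but did not measure their final positions.

**Disagreement:** the reported gripper opening fell from 35 mm at the squeeze to about 32 mm after lifting, where 35 mm is the stated full squeeze. The pictures showed no change in the gape, so I carried on. The first move command was refused without moving anything, because I had left out some of the row's fields.

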